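# Wedge a rocking desk drawer unit until it stands firm

## Task

The grey drawer unit on the desk rocks because its red foot is too short. With the fingertips, push the orange wedge along the desk, thin end first, under the red foot until the unit no longer rocks but still stands level; then press down with about 10 newtons on the top of the unit at the yellow dot above that foot to feel that it stays firm, and finish while still pressing there, with the wedge left to itself. Only push and press: do not lift or tip the wedge, do not shove the unit out of its place or heave it up, and leave the mug, bottle and stapler where they are.

Things in the scene. Friction and masses are not known exactly. Their poses are not given: they have to be found in the camera images.
- unit: Grey drawer unit, two white drawer fronts (fixed) on its -x side. 200 mm in own x, 280 in own y; underside 28 and flat top 108 mm above the desk. Origin: on the desk under its centre, z up. Feet at x = +-80, y = +-115 mm: three black, the red one at (-80, -115), 28 mm across, too short. 3.5 kg, loose; level at rest (books fixed on its +x +y corner); 3 to 4.5 N down on the yellow dot tips it.
- unit_corner (a point): Centre of the yellow dot on the unit's top, straight above the red short foot, 20 mm from the unit's own -x side and 25 mm from its own -y side; 108 mm above the desk when level. Axes as the unit's.
- unit_foot (a point): Point straight below the centre of the red short foot, in the plane of the other feet's soles (at desk level while the unit is level). The red foot's flat sole hangs 7 to 12 mm above this point (differs each time, cannot be read, must be felt). Axes as the unit's.
- wedge: Orange hard wedge, 140 mm in own x, 44 wide in own y. Top slopes evenly from 24 mm high at the thick end (x = -70, upright back) to 4 mm at the thin end (x = +70). 0.12 kg, slides under 1 to 2 N; bearing on the foot the push rises; over 9 N the unit slides. Origin: centre of its flat underside, z up. Starts at the unit's -y side, thin end to the red foot but up to 45 mm aside and 0.25 rad askew.
- wedge_tip (a point): Middle of the wedge's thin edge, at desk level; axes as the wedge's (x points ahead, out of the thin end).
- mug: White mug, 72 mm across, 80 mm high, with a handle. Origin: centre of its underside. Not to be moved.
- bottle: Clear drink bottle with red cap and label, 60 mm across, 150 mm high. Origin: centre of its underside. Not to be moved.
- stapler: Blue and black stapler, 35 mm in own x, 130 mm in own y, 44 mm high. Origin: centre of its underside. Not to be moved.
Things that resemble listed ones, but are neither listed nor needed, are in the scene too. Of the things like the wedge, leave any that is green or pink; of the rest the smaller one is meant.

How it is judged:
By the outcome, as a careful person would: the job done as asked, in the order asked, and still so for the second after the job is handed in, while the arm keeps its last pose, push and grip.
It also fails if it takes over 58 s, if anything falls off the work surface, if the arm or the gripper's body presses on something with over 40 N, if the wrist force passes 120 N, or if a joint passes its speed limit or range.

## Robot

A 6-joint arm with a two-finger parallel gripper is mounted at the origin on the work surface. World frame = base frame: x ahead of the robot, y to its left, z up, the work surface at z = 0. Lengths are in mm, angles in rad, forces in N, time in s.
With the tool pointing down it reaches from about 300 to 775 mm from the base axis. Payload 14.6 kg.
Tool frame: the origin (TCP) lies between the finger pads; the fingertips stand 19 mm ahead of it and the grasp point (between the pads) is the TCP (manip.tcp_to_tips is the distance from the TCP to the fingertips, in mm); x points along the fingers, z is the direction in which the jaws open and shut, and the axes are right-handed (so a half turn about x gives the same grasp; the last joint's range is limited). The gripper opens to 94 mm and grips with 3 to 60 N. Pads are 16 mm wide; open, the fingers measure 119 mm over their backs; the gripper's body (75 mm by 177 mm) begins 78 mm behind the grasp point.
Start: joints at [-1.348, 0.3, 1.521, -0, 1.321, -0.067], TCP at [157.161, -527.058, 224.446] pointing down, gripper open.
Joint ranges: [-3.03, 3.03], [-0.79, 2.21], [0.23, 2.52], [-1.04, 4.18], [0, 3.07], [-2.55, 2.55]. Speed limits (rad/s): [2.22, 2.22, 2.57, 3.14, 3.14, 3.14].

## Interface

Orientations are given as [roll, pitch, yaw] about the fixed x, y, z axes, in that order (R = Rz(yaw) Ry(pitch) Rx(roll)).
In Python, from cell import manip gives the robot as it stands.
- The arm moves only by the tool jog_arm, never from a script. Its argument "moves" is a list that holds one entry, the list of rows, each a list of 6 numbers: the shift along the world's x, y, z in mm, then the turn, a rotation vector about the world's x, y, z in degrees. In form: [[[dx, dy, dz, wx, wy, wz], ...]]. A call has 1 to 5 rows; each row shifts and turns the pose as measured when the row begins; what a row does not reach is not made up. A row lasts 1/10 s, in which the tool goes at most 50 mm and 8.59 degrees, less where a joint would pass 70% of its speed; a pose out of reach is approached as far as the arm can. A call is refused whole if a number of a shift passes 50 or a number of a turn 8.59, either way. A call with a gripper value outside its range is refused whole. "gripper" is the opening, from -1 (shut) to 1 (fully open), set as the call begins (left out, the last holds). The fingers move at their own pace and stop on an object; "squeeze" is the grip in N (left out, the last holds). Time passes only in rows, so rows that do not move let the fingers close. It gives the time, the measured TCP pose, the force and the opening at its end, in the units of the state.
- manip.read_state(): the state, without advancing time (a new reading comes with each control period).
- manip.camera(name): name is "side" or "top" or "wrist"; returns (picture, depth): 400x640x3 uint8, blue, green, red; 400x640 float32, mm along the optical axis (not along the pixel's ray), 0 where there is no reading.
- manip.camera_params(name): a dict with "fx", "fy", "cx", "cy" (pixels), "rvec" (rotation vector, rad) and "tvec" (3), from world to camera coordinates, as OpenCV has them. Camera axes: x right, y down, z forward; pixel columns grow to the right and rows downward; lengths in mm; the calibration is good to about 2 mm. A picture is of the moment at which its call begins: read the wrist's pose just before it. camera_params takes no time and is no camera call; for the wrist camera it gives the pose at the moment of the call.
- manip.sign_off(): hands the job in, once; it reports no verdict.
The state is a dict: "clock": time; "joints": joint angles; "qd": joint speeds; "effort": joint torques, N m; "eef_pos": TCP position; "eef_rot": TCP orientation; "wrist_force": force on the tool from outside, world axes, zero at the start; "moment": the same for the moment, N m; "finger_gap": finger opening in mm.
Only numpy, scipy, OpenCV 4.12 (cv2) and the standard library are available. Lean on these libraries where they do the work, as an engineer would, in place of code of your own. Each camera call takes 0.05 s, during which the arm holds its last target. There are 200 camera calls.

## Working session

There is one attempt and no reset: what is moved stays moved. The work goes in short steps, Python scripts to look and compute and a tool call to move; the robot and the scene stay as the last step left them, time stands still between calls to the robot, and variables do not carry over. Pictures are saved under pics/ and viewed, about 8 in all and at most 12, crops included, and the job is handed in when it is done.

Besides the shell and the picture viewer there is one more tool, called after "Call:" as name(argument=value, ...), one argument or row to a line, values as JSON. jog_arm: Moves the arm, as the interface text tells. Its arguments: {"type":"object","properties":{"moves":{"type":"array","items":{"type":"array","items":{"type":"array","items":{"type":"number"}}}},"gripper":{"type":"number"},"squeeze":{"type":"number"}},"required":["moves"]}

```bash
mkdir -p pics
cat > h.py <<'E'
import numpy as np, cv2
from cell import manip
def snap(n,f):
    P=manip.camera_params(n); im,d=manip.camera(n); cv2.imwrite(f'pics/{f}.png',im); np.savez(f'pics/{f}.npz',im=im,d=d,**{k:np.array(v) for k,v in P.items()}); return im,d,P
def load(f): return np.load(f'pics/{f}.npz')
def world(P,d):
    R=cv2.Rodrigues(np.array(P['rvec'],float))[0]; t=np.array(P['tvec'],float).ravel()
    v,u=np.mgrid[:d.shape[0],:d.shape[1]]
    c=np.stack([(u-P['cx'])/P['fx']*d,(v-P['cy'])/P['fy']*d,d],-1)
    return (c-t)@R
E
python3 - <<'E'
from h import *
for n in('top','side'): 
    im,d,P=snap(n,n+'0'); print(n,P)
print(manip.read_state())
E
```

```text
top {'fx': 433.0154531204461, 'fy': 433.0154531204461, 'cx': 322.91898782798984, 'cy': 203.6215049538409, 'rvec': array([ 2.20581171, -2.17395301,  0.07563064]), 'tvec': array([ -40.1292342 ,  584.044139  , 1068.96386994])}
side {'fx': 407.39279451116926, 'fy': 407.39279451116926, 'cx': 319.3503374562578, 'cy': 201.09622268408947, 'rvec': array([ 2.41282211, -0.05214664,  0.01855699]), 'tvec': array([-585.06270327,   50.42504124, 1011.26675984])}
{'clock': 0.1, 'joints': array([-1.34758949e+00,  3.00380675e-01,  1.52149577e+00,  1.17497167e-05,
        1.32069780e+00, -6.66268985e-02]), 'qd': array([ 0.00129032, -0.00090645, -0.00281391,  0.00050519,  0.00087376,
       -0.00015889]), 'effort': array([ 7.21216711e-04, -5.32640469e+01, -3.53282046e+01,  7.09713064e-02,
        2.35217315e-02, -7.14627504e-05]), 'eef_pos': array([ 157.12606095, -526.86275593,  223.97200826]), 'eef_rot': array([3.06337159, 1.56981466, 1.78240608]), 'wrist_force': array([ 0.90188337, -0.1885492 ,  0.08602107]), 'moment': array([-0.03230957,  0.02128161,  0.00852638]), 'finger_gap': 94.21715734727184}
```

View pics/top0.png

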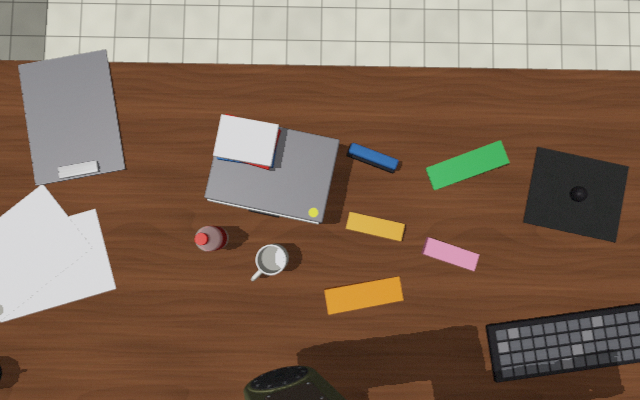

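View pics/side0.png

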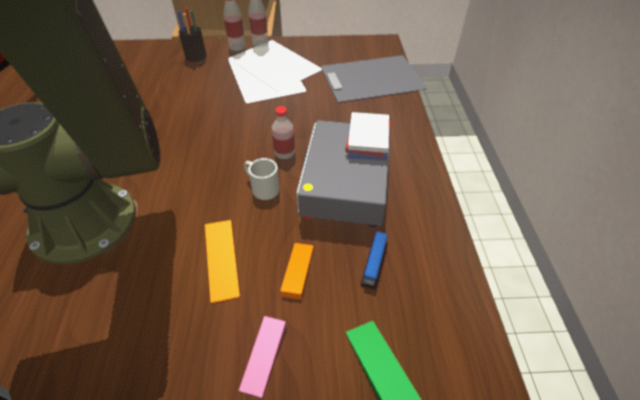

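Wedge-like things in the top view: small orange (375,226), large orange (364,296), green (468,165) and pink (451,254). Green and pink are ruled out, so the smaller orange one at (375,226) is meant. The dot is at (313,212). Next I'll confirm this in a crop and measure.

Run:
```python
from h import *
L=load('top0'); im,d=L['im'],L['d']; W=world(L,d)
hsv=cv2.cvtColor(im,cv2.COLOR_BGR2HSV)
def comp(m,c):
    n,l=cv2.connectedComponents(m.astype('uint8')); ys,xs=np.nonzero(m); k=np.argmin(np.hypot(xs-c[0],ys-c[1])); return l==l[ys[k],xs[k]]
sat=(hsv[...,1]>150)&(hsv[...,2]>150)&(hsv[...,0]>8)&(hsv[...,0]<35)
for c in((375,226),(364,296),(313,212)):
    m=comp(sat,c); p=W[m]; r=cv2.minAreaRect(p[:,:2].astype('float32')); b=cv2.boxPoints(r)
    print(c,m.sum(),'mean',p.mean(0).round(1),r,b.round(0).tolist())
    if c[1]<280 and c[0]>330:
        A=np.c_[p[:,:2],np.ones(len(p))]; print('plane',np.linalg.lstsq(A,p[:,2],rcond=None)[0], np.percentile(p[:,2],[2,50,98]))
# unit top
m=(abs(W[...,2]-108)<6)&(d>0); v,u=np.mgrid[:400,:640]; m&=(u>195)&(u<345)&(v>110)&(v<230)
p=W[m]; r=cv2.minAreaRect(p[:,:2].astype('float32')); print('unit',r,cv2.boxPoints(r).round(0).tolist(),np.median(p[:,2]))
m=(W[...,2]>8)&(d>0)
for n,(a,b,c,e) in dict(mug=(250,290,240,282),bottle=(193,230,224,255),stapler=(346,402,140,174)).items():
    q=W[c:e,a:b][m[c:e,a:b]]; print(n,q.min(0).round(),q.max(0).round())
cv2.imwrite('pics/crop1.png',cv2.resize(im[140:320,290:490],None,fx=3,fy=3,interpolation=cv2.INTER_CUBIC))
```

```text
(375, 226) 1023 mean [ 530.5 -162.9   15.5] ((533.3363647460938, -134.9736785888672), (209.1458282470703, 59.00603485107422), 84.78875732421875) [[494.0, -236.0], [553.0, -242.0], [572.0, -34.0], [513.0, -28.0]]
plane [-5.43623110e-01  1.51356455e-01  3.28507373e+02] [ 0.39772922 13.32583796 24.86500407]
(364, 296) 1938 mean [ 360.2 -134.3   25.3] ((425.07763671875, -125.73950958251953), (207.54364013671875, 194.88816833496094), 9.85338020324707) [[306.0, -47.0], [340.0, -240.0], [544.0, -204.0], [511.0, -12.0]]
(313, 212) 42 mean [558.4  -9.2 108. ] ((557.950927734375, -8.79499626159668), (16.25524139404297, 13.841290473937988), 1.0772801637649536) [[550.0, -2.0], [550.0, -16.0], [566.0, -16.0], [566.0, -2.0]]
unit ((640.8082885742188, 92.5844955444336), (228.8544158935547, 325.2740478515625), 4.061600685119629) [[515.0, 247.0], [538.0, -78.0], [766.0, -62.0], [743.0, 263.0]] 107.74147049939863
mug [395.  56.   8.] [483. 142.  87.]
bottle [466. 207.   8.] [525. 265. 154.]
stapler [ 668. -225.    8.] [741. -88.  50.]
```

View pics/crop1.png

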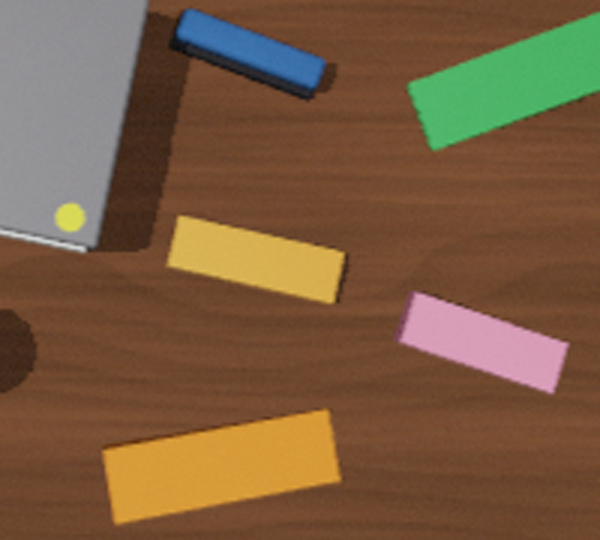

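The crop confirms it: the small orange wedge is at about (375,226), thin end left and facing the unit, with the dark upright back on the right. The larger orange one is below it. Next is a precise pose from the pixel corners.

```bash
cat >> h.py <<'E'
def ray(P,uv,z):
    R=cv2.Rodrigues(np.array(P['rvec'],float))[0]; t=np.array(P['tvec'],float).ravel()
    C=-R.T@t; k=np.array([(uv[0]-P['cx'])/P['fx'],(uv[1]-P['cy'])/P['fy'],1.])@R
    return C+k*(z-C[2])/k[2]
from scipy.optimize import least_squares
def proj(P,X): return cv2.projectPoints(np.array(X,float),np.array(P['rvec'],float),np.array(P['tvec'],float),np.array([[P['fx'],0,P['cx']],[0,P['fy'],P['cy']],[0,0,1.]]),None)[0][:,0]
def wedge(P,im,near):
    """pose of wedge (x,y,yaw) from top face corners in the top view"""
    hsv=cv2.cvtColor(im,cv2.COLOR_BGR2HSV); m=((hsv[...,1]>140)&(hsv[...,2]>140)&(hsv[...,0]>10)&(hsv[...,0]<32)).astype('uint8')
    n,l,s,c=cv2.connectedComponentsWithStats(m); ok=[i for i in range(1,n) if s[i,4]>300]
    k=min(ok,key=lambda i:np.hypot(*(c[i]-near))); q=np.argwhere(l==k)[:,::-1].astype('float32')
    r=cv2.minAreaRect(q); b=cv2.boxPoints((r[0],(r[1][0]+.8,r[1][1]+.8),r[2]))
    loc=np.array([[70,22,4],[70,-22,4],[-70,-22,24],[-70,22,24.]])
    def X(p): cc,ss=np.cos(p[2]),np.sin(p[2]); return np.c_[p[0]+cc*loc[:,0]-ss*loc[:,1],p[1]+ss*loc[:,0]+cc*loc[:,1],loc[:,2]]
    best=None
    for sh in range(4):
        bb=np.roll(b,sh,0)
        for o in (bb,bb[::-1]):
            f=least_squares(lambda p:(proj(P,X(p))-o).ravel(),[530,-160,1.36],method='lm')
            if abs(f.x[2]-1.36)<.6 and(best is None or f.cost<best.cost): best=f
    return best.x,best.cost,s[k,4]
E
python3 - <<'E'
from h import *
L=load('top0'); im=L['im']
print('wedge',wedge(L,im,(375,226)))
w=wedge(L,im,(375,226))[0]
hsv=cv2.cvtColor(im,cv2.COLOR_BGR2HSV)
m=((hsv[...,1]>100)&(hsv[...,0]>22)&(hsv[...,0]<38)&(hsv[...,2]>140)); m[:,:300]=0;m[:,326:]=0;m[:200]=0;m[225:]=0
q=np.argwhere(m)[:,::-1].mean(0); dot=ray(L,q,108); print('dot',q,dot.round(1))
# unit -y top edge: grey, lowsat rightmost per row
pts=[]
for v in range(148,212):
    g=np.where((hsv[v,300:345,1]<60)&(hsv[v,300:345,2]>80))[0]
    if len(g): pts.append(ray(L,(300+g.max()+.5,v),108)[:2])
pts=np.array(pts,'float32'); vx,vy,x0,y0=cv2.fitLine(pts,cv2.DIST_HUBER,0,.01,.01).ravel(); yaw=np.arctan2(vy*np.sign(vx),abs(vx)); print('unit yaw',yaw,'dist dot to edge',abs((dot[0]-x0)*vy-(dot[1]-y0)*vx))
e=np.array([np.cos(w[2]),np.sin(w[2])]); t=w[:2]+70*e; r=dot[:2]-t
print('tip',t,'foot ahead',r@e,'left',r@[-e[1],e[0]],'wedge yaw rel unit',w[2]-np.pi/2-yaw)
s=manip.read_state(); 
from scipy.spatial.transform import Rotation as R
print(R.from_euler('xyz',s['eef_rot']).as_matrix().round(3))
E
```

```text
wedge (array([ 530.44824067, -162.48817528,    1.35577374]), np.float64(2.339151391325435), np.int32(1038))
dot [313. 212.] [559.1  -8.8 108. ]
unit yaw -0.19455436 dist dot to edge 25.104979725224744
tip [545.38410557 -94.10016507] foot ahead 86.28482787164619 left 4.838261054895788 wedge yaw rel unit -0.020468231763063116
[[-0.     0.958  0.286]
 [ 0.001  0.286 -0.958]
 [-1.     0.    -0.001]]
```

Dot/foot is at (559,-9), unit yaw -0.195, wedge yaw 1.356 and already almost aligned, with the foot 86 mm ahead of the tip and 5 mm to the left. I'll set the fingers about 20 mm apart for a two-point push and move in above the space behind the wedge.

Call:
jog_arm(
  moves=[
    [[35,27,-5,0,0,6.2],[35,27,-5,0,0,6.2],[35,27,-5,0,0,6.2],[35,27,-5,0,0,6.2],[35,27,-5,0,0,6.2]],
  ],
  gripper=-0.57,
)

```text
clock: 0.6
eef_pos: [333.3, -388.8, 196.9]
eef_rot: [-3.096, 1.568, 2.457]
wrist_force: [1.0, 0.0, 0.5]
finger_gap: 57.0
```

Call:
jog_arm(
  moves=[
    [[35,27,-5,0,0,6.2],[35,27,-5,0,0,6.2],[35,27,-5,0,0,6.2],[35,27,-5,0,0,6.2],[35,27,-5,0,0,6.2]],
  ],
)

```text
clock: 1.1
eef_pos: [514.1, -246.4, 170.0]
eef_rot: [3.092, 1.567, 2.927]
wrist_force: [-0.3, -1.3, -0.2]
finger_gap: 20.8
```

Call:
jog_arm(
  moves=[
    [[-4,-14,-20,0,0,-1.6],[0,0,-35,0,0,0],[0,0,-35,0,0,0],[0,0,-33,0,0,0],[0,0,-18,0,0,0]],
  ],
)

```text
clock: 1.6
eef_pos: [514.5, -255.1, 24.4]
eef_rot: [-3.103, 1.569, 2.999]
wrist_force: [0.0, -0.3, -1.0]
finger_gap: 20.1
```

Run:
```python
from h import *
s=manip.read_state(); print(s['eef_pos'],s['eef_rot'],s['wrist_force'],(s['eef_rot'][2]-s['eef_rot'][0]))
im,d,P=snap('wrist','w1')
```

```text
[ 514.49258642 -255.14580872   24.39829856] [-3.10271639  1.56909057  2.99946895] [ 0.04304984 -0.33654385 -1.04181566] 6.102185341795498
```

View pics/w1.png

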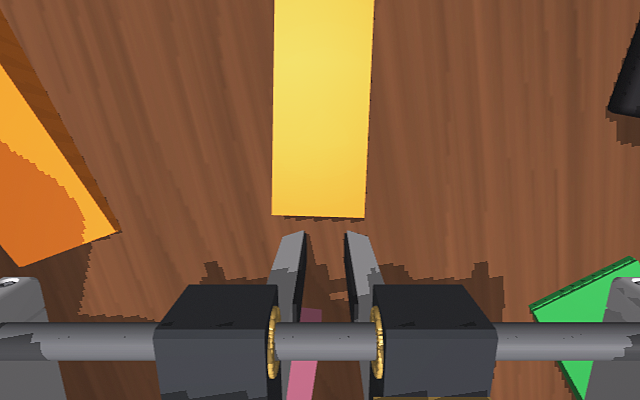

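The view shows the wedge back at (272–365, 217) and the fingers at about (326,240), 4 mm to the right. I'll shift left and start the push.

Call:
jog_arm(
  moves=[
    [[-4,0,2,0,0,-0.7],[0,0,0,0,0,0],[1,6,0,0,0,0],[1.5,8,0,0,0,0],[1.5,8,0,0,0,0]],
  ],
)

```text
clock: 2.15
eef_pos: [514.3, -232.4, 27.4]
eef_rot: [-3.131, 1.569, 2.956]
wrist_force: [0.4, -1.1, -1.0]
finger_gap: 20.3
```

Call:
jog_arm(
  moves=[
    [[2,10,0,0,0,0],[2,10,0,0,0,0],[2,10,0,0,0,0],[1,5,0,0,0,0],[0,0,0,0,0,0]],
  ],
)

```text
clock: 2.65
eef_pos: [522.7, -192.3, 28.4]
eef_rot: [-2.16, 1.57, -2.353]
wrist_force: [-0.2, -0.9, 0.3]
finger_gap: 20.2
```

```bash
cat > chk.py <<'E'
from h import *
import sys
s=manip.read_state(); print(s['clock'],s['eef_pos'].round(1),'jaw',(s['eef_rot'][2]-s['eef_rot'][0]+np.pi)%(2*np.pi)-np.pi,s['wrist_force'].round(2))
im,d,P=snap('top',sys.argv[1]); cv2.imwrite('pics/'+sys.argv[1]+'c.png',cv2.resize(im[100:320,230:430],None,fx=3,fy=2.7,interpolation=cv2.INTER_CUBIC))
E
python3 chk.py t2
```

```text
2.65 [ 522.7 -192.3   28.4] jaw -0.1931617513266577 [-0.19 -0.85  0.34]
```

View pics/t2c.png

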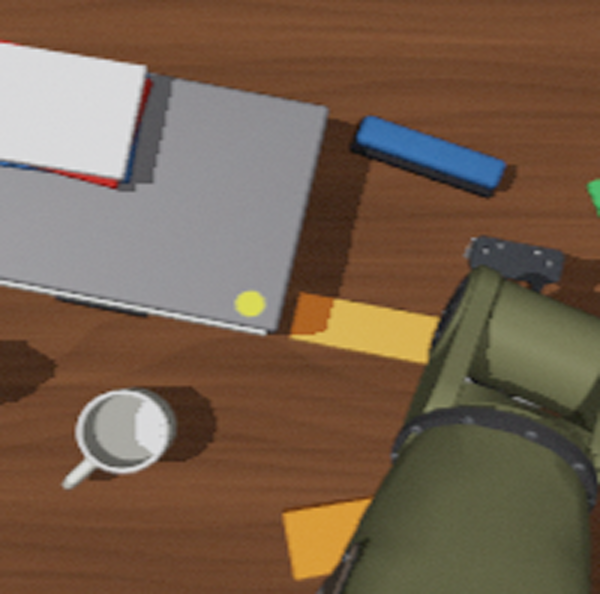

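The wedge is in line, its tip just short of the unit edge at crop (295,315). I'll compute its lateral offset from the edge points in the image.

Run:
```python
from h import *
L=load('top0'); f=np.array([559.1,-8.8])
def w(x,y,z): return ray(L,(230+x/3,100+y/2.7),z)[:2]
a,b=w(300,293,4),w(290,337,4); t=(a+b)/2; 
print(a,b,t,np.hypot(*(a-b)))
# at crop x=400 both edges; height there via distance from tip
c,d=w(400,310.5,14),w(400,356.5,14); m=(c+d)/2; e=(m-t)/np.hypot(*(m-t)); yaw=np.arctan2(*-e[::-1]); print('yaw',yaw)
for y in(yaw,1.376):
  e=np.array([np.cos(y),np.sin(y)]); r=f-t; print('ahead',r@e,'left',r@[-e[1],e[0]])
s=manip.read_state(); print('from tool: tip',s['eef_pos'][:2]+148*np.array([.194,.981]))
```

```text
[573.32976778 -49.88614888] [531.75907774 -41.9728675 ] [552.54442276 -45.92950819] 42.317163098360346
yaw 1.3877721680440969
ahead 37.70250461707846 left 0.3116363054421
ahead 37.69622361620024 left 0.7554446803834014
from tool: tip [551.3341381  -47.40938087]
```

Centred within 1 mm, with 38 mm to go to the foot centre. I'll carry on and feel for contact.

Call:
jog_arm(
  moves=[
    [[1.6,8,0,0,0,0],[1.6,8,0,0,0,0],[1.6,8,0,0,0,0],[1.4,7,0,0,0,0],[0,2,0,0,0,0]],
  ],
)

```text
clock: 3.2
eef_pos: [529.3, -157.7, 28.5]
eef_rot: [-1.486, 1.57, -1.68]
wrist_force: [0.6, -0.4, 0.2]
finger_gap: 20.1
```

Call:
jog_arm(
  moves=[
    [[0.4,2,0,0,0,0],[0.4,2,0,0,0,0],[0.4,2,0,0,0,0]],
  ],
)

```text
clock: 3.5
eef_pos: [530.5, -151.1, 28.4]
eef_rot: [-1.632, 1.57, -1.827]
wrist_force: [-0.3, -0.7, 0.6]
finger_gap: 20.5
```

Call:
jog_arm(
  moves=[
    [[0.4,2,0,0,0,0],[0.4,2,0,0,0,0],[0.4,2,0,0,0,0]],
  ],
)

```text
clock: 3.8
eef_pos: [531.8, -144.9, 28.4]
eef_rot: [-1.645, 1.57, -1.84]
wrist_force: [-0.4, -1.6, -0.1]
finger_gap: 20.4
```

Call:
jog_arm(
  moves=[
    [[0.4,1.5,0,0,0,0],[0.4,1.5,0,0,0,0]],
  ],
)

```text
clock: 4.0
eef_pos: [532.6, -141.7, 28.4]
eef_rot: [-1.691, 1.57, -1.886]
wrist_force: [-0.3, -0.0, 0.7]
finger_gap: 20.4
```

Call:
jog_arm(
  moves=[
    [[0.4,1.5,0,0,0,0],[0.4,1.5,0,0,0,0]],
  ],
)

```text
clock: 4.2
eef_pos: [533.5, -138.4, 28.4]
eef_rot: [-1.699, 1.57, -1.894]
wrist_force: [-0.2, -1.7, 0.6]
finger_gap: 20.4
```

Call:
jog_arm(
  moves=[
    [[0.3,1.5,0,0,0,0],[0.3,1.5,0,0,0,0]],
  ],
)

```text
clock: 4.4
eef_pos: [534.2, -135.2, 28.4]
eef_rot: [-1.633, 1.57, -1.828]
wrist_force: [0.0, -0.1, 0.8]
finger_gap: 20.1
```

Call:
jog_arm(
  moves=[
    [[0.3,1.5,0,0,0,0],[0.3,1.5,0,0,0,0]],
  ],
)

```text
clock: 4.6
eef_pos: [534.8, -132.0, 28.5]
eef_rot: [-1.509, 1.57, -1.704]
wrist_force: [-1.3, -3.5, -0.3]
finger_gap: 20.5
```

Call:
jog_arm(
  moves=[
    [[0,0,0,0,0,0]],
  ],
)

```text
clock: 4.7
eef_pos: [534.8, -132.0, 28.4]
eef_rot: [-1.554, 1.57, -1.749]
wrist_force: [0.7, -0.6, 0.3]
finger_gap: 20.2
```

Call:
jog_arm(
  moves=[
    [[0.2,1,0,0,0,0]],
  ],
)

```text
clock: 4.8
eef_pos: [535.0, -131.3, 28.5]
eef_rot: [-1.528, 1.569, -1.723]
wrist_force: [-1.8, -5.2, 0.4]
finger_gap: 20.1
```

Call:
jog_arm(
  moves=[
    [[0.15,0.7,0,0,0,0]],
  ],
)

```text
clock: 4.9
eef_pos: [535.1, -130.9, 28.5]
eef_rot: [-1.496, 1.569, -1.691]
wrist_force: [-2.0, -6.7, -0.2]
finger_gap: 19.9
```

Call:
jog_arm(
  moves=[
    [[0,0,0,0,0,0]],
  ],
)

```text
clock: 5.0
eef_pos: [535.1, -131.1, 28.5]
eef_rot: [-1.512, 1.568, -1.707]
wrist_force: [0.5, -1.2, 0.6]
finger_gap: 19.8
```

Push reached 7 N (free sliding is 1–2 N), so the wedge bears on the foot, with a sole height of about 9.5 mm. I'll back off, rise and close the fingers.

Call:
jog_arm(
  moves=[
    [[-2,-10,0,0,0,0],[-4,-20,0,0,0,0],[0,0,45,0,0,0],[0,0,45,0,0,0],[0,0,40,0,0,0]],
  ],
)

```text
clock: 5.5
eef_pos: [525.0, -162.3, 156.3]
eef_rot: [3.011, 1.559, 2.815]
wrist_force: [-0.5, -0.2, 0.0]
finger_gap: 20.1
```

Run:
```python
from h import *
s=manip.read_state();print(s['eef_pos'],s['wrist_force'])
snap('side','s3'); im,d,P=snap('top','t3')
L=load('s3'); a=cv2.resize(L['im'][90:300,220:420],None,fx=3,fy=2.8,interpolation=cv2.INTER_CUBIC); cv2.imwrite('pics/s3c.png',a)
hsv=cv2.cvtColor(im,cv2.COLOR_BGR2HSV)
m=((hsv[...,1]>100)&(hsv[...,0]>22)&(hsv[...,0]<38)&(hsv[...,2]>140)); m[:,:300]=0;m[:,326:]=0;m[:200]=0;m[225:]=0
q=np.argwhere(m)[:,::-1].mean(0); print('dot',q,ray(P,q,108))
```

```text
[ 524.97507656 -162.3323005   156.3119978 ] [-0.47625497 -0.21778271  0.02928222]
dot [313. 212.] [559.06781252  -8.77000361 108.        ]
```

View pics/s3c.png

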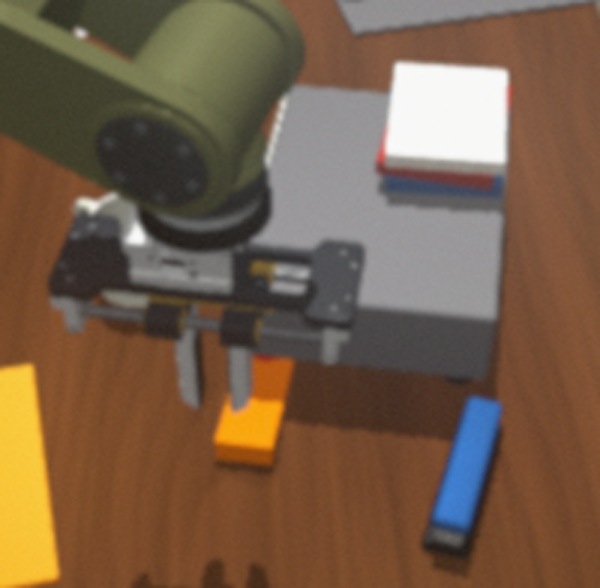

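The wedge lies under the foot (red at crop (265,356)), the unit hasn't moved and the stapler is untouched. On to the dot.

Call:
jog_arm(
  moves=[
    [[8,36,0,0,0,0],[8,36,0,0,0,0],[8,36,0,0,0,0],[8,36,0,0,0,0],[0,5,0,0,0,0]],
  ],
  gripper=-1,
)

```text
clock: 6.1
eef_pos: [558.9, -11.8, 158.2]
eef_rot: [2.777, 1.567, 2.578]
wrist_force: [-0.4, 0.8, -0.2]
finger_gap: 0.4
```

Call:
jog_arm(
  moves=[
    [[0,0,0,0,0,0]],
  ],
)

```text
clock: 6.2
eef_pos: [558.7, -11.4, 157.5]
eef_rot: [2.844, 1.566, 2.646]
wrist_force: [-0.2, -0.4, -0.0]
finger_gap: 0.5
```

Descend, with contact expected near TCP z = 127.

Call:
jog_arm(
  moves=[
    [[0.3,2.5,-12,0,0,0],[0,0,-9,0,0,0],[0,0,-3,0,0,0],[0,0,-1,0,0,0]],
  ],
)

```text
clock: 6.6
eef_pos: [558.0, -12.2, 128.7]
eef_rot: [2.989, 1.564, 2.788]
wrist_force: [-0.1, -0.1, -0.1]
finger_gap: 0.6
```

Call:
jog_arm(
  moves=[
    [[0,0,-1,0,0,0],[0,0,-1,0,0,0]],
  ],
)

```text
clock: 6.8
eef_pos: [558.0, -12.8, 127.0]
eef_rot: [2.957, 1.564, 2.755]
wrist_force: [-6.1, 3.4, 13.8]
finger_gap: 0.1
```

Firm contact at z = 127.0, but 4 mm off centre and with some sideways force. I'll lift, recentre and approach more gently.

Call:
jog_arm(
  moves=[
    [[0,0,3,0,0,0],[1.2,4.5,0,0,0,0],[0,0,0,0,0,0]],
  ],
)

```text
clock: 7.1
eef_pos: [559.6, -8.4, 130.8]
eef_rot: [2.875, 1.565, 2.672]
wrist_force: [-0.1, -0.4, -0.8]
finger_gap: 0.3
```

Run:
```python
from h import *
from scipy.spatial.transform import Rotation as R
s=manip.read_state();print(s['eef_pos'],s['wrist_force']); M=R.from_euler('xyz',s['eef_rot']).as_matrix(); print(M.round(4)); print('tips',s['eef_pos']+19*M[:,0], 'correcting rotvec deg', np.degrees(np.cross(M[:,0],[0,0,-1])))
```

```text
[559.57700148  -8.35011621 130.82625176] [-0.11834056 -0.39334238 -0.81629869]
[[-0.0051  0.2015  0.9795]
 [ 0.0026  0.9795 -0.2015]
 [-1.      0.0015 -0.0055]]
tips [559.48005856  -8.30094123 111.82656272] correcting rotvec deg [-0.14829046 -0.29233788 -0.        ]
```

Call:
jog_arm(
  moves=[
    [[0,0,-2.5,-0.1,-0.3,0],[0,0,-0.7,0,0,0]],
  ],
)

```text
clock: 7.3
eef_pos: [559.7, -8.2, 127.4]
eef_rot: [0.75, 1.57, 0.547]
wrist_force: [0.5, 0.1, 0.2]
finger_gap: 0.3
```

Call:
jog_arm(
  moves=[
    [[0,0,-0.5,0,0,0]],
  ],
)

```text
clock: 7.4
eef_pos: [559.7, -8.2, 127.0]
eef_rot: [0.571, 1.57, 0.368]
wrist_force: [-3.3, -0.3, 8.7]
finger_gap: 0.5
```

Call:
jog_arm(
  moves=[
    [[0,0,-0.5,0,0,0]],
  ],
)

```text
clock: 7.5
eef_pos: [559.7, -8.2, 127.0]
eef_rot: [0.494, 1.569, 0.292]
wrist_force: [-4.2, -1.0, 10.1]
finger_gap: 0.5
```

z stays at 127.0 (top at 108.0) under 10 N, so it's firm and level. One small trim for the sideways force, then a final check.

Call:
jog_arm(
  moves=[
    [[-0.2,0,-0.5,0,0,0]],
  ],
)

```text
clock: 7.6
eef_pos: [559.7, -8.2, 127.1]
eef_rot: [0.422, 1.569, 0.22]
wrist_force: [-1.8, 0.5, 5.3]
finger_gap: 0.6
```

Run:
```python
from h import *
for i in range(4):
    n=('side','top','side','top')[i]; im,d,P=snap(n,n+'9'+str(i)); s=manip.read_state(); print(s['clock'],s['eef_pos'].round(2),s['wrist_force'].round(2))
T=load('top91'); W=world(T,T['d']); W0=world(load('top0'),load('top0')['d'])
v,u=np.mgrid[:400,:640]
for n,w in(('before',W0),('now',W)):
    for a,b,c,e in((285,333,140,165),(212,235,165,190)):
        q=w[c:e,a:b].reshape(-1,3); q=q[abs(q[:,2]-108)<6]; print(n,np.median(q[:,2]).round(2),len(q))
a=cv2.resize(load('side90')['im'][90:300,220:420],None,fx=2,fy=2.6); b=cv2.resize(load('top91')['im'][100:310,190:390],None,fx=2,fy=2.6); cv2.imwrite('pics/fin.png',np.hstack([a,b]))
```

```text
7.65 [559.7   -8.22 127.11] [-2.37  0.63  7.16]
7.7 [559.67  -8.2  127.09] [-2.13  0.56  6.51]
7.75 [559.66  -8.21 127.07] [-1.8   1.02  5.62]
7.8 [559.68  -8.19 127.08] [-2.51  0.79  6.25]
before 107.96 1195
before 107.96 570
now 107.88 1169
now 108.03 570
```

View pics/fin.png

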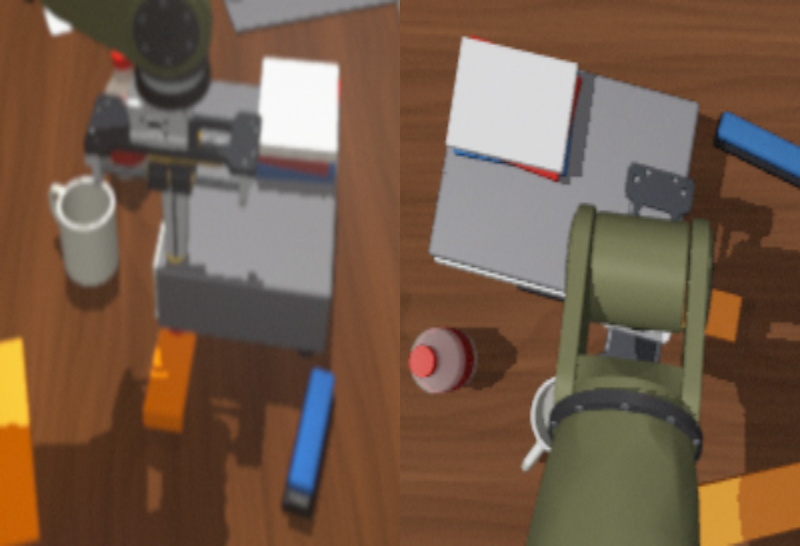

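Firm, with nothing disturbed, but the steady force is 6.3 N. I'll raise it to about 10 N.

Call:
jog_arm(
  moves=[
    [[-0.2,0,-0.75,0,0,0]],
  ],
)

```text
clock: 7.9
eef_pos: [559.7, -8.2, 127.0]
eef_rot: [0.35, 1.568, 0.148]
wrist_force: [-2.4, 0.1, 8.7]
finger_gap: 0.8
```

Run:
```python
from h import *
for i in range(5):
    manip.camera('side'); s=manip.read_state(); print(s['clock'],s['eef_pos'].round(2),s['wrist_force'].round(2))
```

```text
7.95 [559.68  -8.22 127.06] [-2.29  0.9   7.41]
8.0 [559.68  -8.22 127.06] [-2.43  0.5   7.79]
8.05 [559.69  -8.22 127.06] [-2.14  0.21  7.83]
8.1 [559.67  -8.2  127.04] [-2.27  0.33  7.93]
8.15 [559.68  -8.19 127.05] [-3.1   1.46  9.01]
```

Call:
jog_arm(
  moves=[
    [[-0.2,0,-0.95,0,0,0]],
  ],
)

```text
clock: 8.25
eef_pos: [559.7, -8.2, 127.0]
eef_rot: [0.304, 1.567, 0.102]
wrist_force: [-3.3, 0.5, 11.6]
finger_gap: 0.2
```

Run:
```python
from h import *
for i in range(6):
    manip.camera('side'); s=manip.read_state(); print(s['clock'],s['eef_pos'].round(2),s['wrist_force'].round(2))
if 8.8<s['wrist_force'][2]<11.5: print(manip.sign_off())
```

```text
8.3 [559.65  -8.25 127.  ] [-3.34  1.05  9.64]
8.35 [559.65  -8.21 127.  ] [-4.57  0.86 10.34]
8.4 [559.68  -8.24 127.04] [-4.64  1.33 10.14]
8.45 [559.65  -8.22 127.01] [-4.09  0.39  9.88]
8.5 [559.67  -8.22 127.02] [-4.52  0.43 10.07]
8.55 [559.67  -8.21 127.02] [-2.85  0.35 10.18]
the job is handed in; nothing more can be done
None
```

I pushed the smaller orange wedge thin end first under the red foot until it bore on it. The push force rose from 1–2 N to about 7 N with the wedge's thin edge about 24 mm past the foot's centre. I then let go of the wedge, pressed on the yellow dot, and handed the job in at 8.55 s while still pressing with about 10 N.

**Firm and level:** under 10 N the fingertip height held at 108.0 mm to within 0.1 mm, so the corner did not tip. In the last depth picture, taken at about 6 N, the top read 107.9 and 108.0 mm at two spots, against 108.0 mm before.

**Nothing disturbed:** the dot was where it started after the push. Mug, bottle and stapler look unmoved in the last pictures, judged by eye.

**Less than ideal:**
- The first touch on the dot was about 4 mm off centre, at 13.8 N with roughly 7 N sideways, so I lifted and pressed again within 1 mm of the centre.
- A sideways force of 3–4.5 N remained during the final press. The arm showed no slip, but I did not measure the unit's position again with the arm over the dot.

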